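Set the portable hob's push-and-turn heat dial to the marker and start it

TASK

Set the heat of the portable hob and start it: push the big dial in to free it from its off stop (do not force it against the stop), turn it clockwise until its pointed nose stands exactly at the raised tab of the marker ring round it, and let it spring back out. Only then press the round start button fully down and let it come up again. Leave the marker ring, the saucepan, the mug and the spice jar where they are.

Things in the scene. Friction and masses are not known exactly. Their poses are not given: they have to be found in the camera images.
- hob: white portable hob, fixed. Console 200 mm deep (x) x 225 mm wide (y -100 to 125 mm), origin on its underside; x to its back, y left, z up. The console front slopes at 35 deg, from 35 mm high at x=-100 mm to 126 mm at x=30 mm; flat behind. Dial on the slope at y=50 mm, start button at y=-55 mm: tilt the tool 35 deg. Right of it (y -99 to -334 mm) a deck 70 mm high, hotplate top at 82 mm.
- dial_grip (a point): point to grip, on the dial's axis 49 mm above the panel; z along the axis, outward; x along the bar to the nose, turning with the dial. Black dial: disc 72 mm across, top 26 mm above the panel; on it a grip bar 14 mm thick (y), 26 to 56 mm above the panel, from 30 mm behind the axis to the nose's point 43 mm in front; white line on top at the nose end.
- dial_nose (a point): point just in front of the dial's nose, 45 mm from the axis, 20 mm above the panel when the dial is out; turns with the dial, axes as dial_grip.
- marker_tab (a point): inner face of the raised tab (9 mm wide, 16 mm tall above the panel) on the flat aluminium ring (100 mm across, 4 mm high) round the dial; 45 mm from the dial's axis, 20 mm above the panel. The nose is at the marker when dial_nose meets this point. x axis outward along the tab, z as the dial's axis.
- dial (a joint): angle of the dial in rad, 0 at off (nose toward the lower left of the panel), grows clockwise as seen on the panel, up to 4.2. A lock stops it at about 0.13 unless the dial is pushed in at least 7 mm; keep it pushed in up to about 1.1, past that it turns freely pushed in or not. Turns with about 0.06 N m and stays where it is left.
- dial_press (a joint): how far the dial is pushed in, in m: 0 out, 0.010 fully in; spring, 2.5 N to begin, 7.5 N fully in; springs out when released (it may be held in by the lock between 0.13 and 1.1 rad).
- marker (a joint): angle of the marker ring in rad, on the same scale as dial (the dial is set when both are equal). Stiff; it must not be moved.
- start_button_top (a point): centre of the top of the start button, a round black push button 34 mm across in an aluminium collar 50 mm across and 12 mm high; its top is 22 mm above the panel. z axis square to the panel, outward.
- start_button (a joint): how far the start button is pressed in m: 0 up, 0.006 fully down; spring, 5 N fully down.
- saucepan: red two-handled saucepan, 192 mm across, 81 mm tall, standing on the hotplate, its handles toward the front and the back; origin at the centre of its underside.
- mug: pale mug with dots, 92 mm across, 93 mm tall, to the left of the console; origin at the centre of its underside.
- jar: spice jar, 41 mm across, 105 mm tall, in front of the hob's deck; origin at the centre of its underside.

How it is judged:
By the outcome, as a careful person would: the job done as asked, in the order asked, and still so for the second after the job is handed in, with the robot touching nothing.
It also fails if it takes over 64 s, if anything falls off the work surface, if the arm or the gripper's body presses on something with over 40 N, if the wrist force passes 120 N, or if a joint passes its speed limit or range.

ROBOT

A 6-joint arm with a two-finger parallel gripper is mounted at the origin on a cart in front of the work surface, level with it; the furniture and walls round the work are solid. World frame = base frame: x ahead of the robot, y to its left, z up, the work surface at z = 0. Lengths are in m, angles in rad, forces in N, time in s.
With the tool pointing down it reaches from about 0.3 to 0.775 m from the base axis. Payload 14.6 kg.
Tool frame: the origin (TCP) lies midway between the tips of the shut fingers; the grasp point (between the pads) lies 19 mm behind it (ctrl.pinch_z is the z of the grasp point in the tool frame, in m); z points along the fingers, y is the line along which they close (so a half turn about z gives the same grasp; the last joint's range is limited). The gripper opens to 94 mm and grips with 3 to 60 N. Pads are 16 mm wide; open, the fingers measure 119 mm over their backs; the gripper's body (75 mm by 177 mm) begins 78 mm behind the grasp point.
Start: joints at [-1.414, 0.3, 1.521, -0, 1.321, -0.067], TCP at [0.122, -0.536, 0.205] pointing down, gripper open.
Joint ranges: [-3.03, 3.03], [-0.79, 2.21], [0.23, 2.52], [-1.04, 4.18], [0, 3.07], [-2.55, 2.55]. Speed limits (rad/s): [2.22, 2.22, 2.57, 3.14, 3.14, 3.14].

INTERFACE

Orientations are given as [roll, pitch, yaw] about the fixed x, y, z axes, in that order (R = Rz(yaw) Ry(pitch) Rx(roll)).
In Python, from station import ctrl, camera, ticket gives the robot as it stands. The module is installed in compiled form; this text tells all that it offers.
- The arm moves only by the shell command python3 -m inch 'ROWS' [FORCE]. ROWS is text: rows parted by semicolons, each of 7 numbers parted by spaces: the opening, from -1 (shut) to 1 (fully open), then the shift along the tool's x, y, z in units of 0.03 m (1.0 is 0.03 m), then the turn, a rotation vector about the tool's x, y, z in units of 10 degrees (1.0 is 10 degrees). In form: grip dx dy dz rx ry rz; .... A call has 1 to 10 rows; each row shifts and turns the commanded pose from where the row before left it, along the tool's axes as they then stand; what a row does not reach is not made up. A row lasts 1/8 s, in which the tool goes at most 62.5 mm and 10.7 degrees, less where a joint would pass 70% of its speed; a pose out of reach is approached as far as the arm can. A call with a number of a shift or a turn outside -1 to 1 is refused whole. A call with a gripper value outside its range is refused whole. The fingers move at their own pace and stop on an object; FORCE is the grip in N (left out, the last holds). Time passes only in rows, so rows that do not move let the fingers close. It gives the time, the measured TCP pose, the force, the opening and the grip force at its end, in the units of the state.
- ctrl.get_obs(): the state, without advancing time (a new reading comes with each control period).
- camera(name): name is "scene" or "top" or "wrist"; returns a dict with "img" (384x512x3 uint8, blue, green, red), "range_z" (384x512 float32, m along the optical axis (not along the pixel's ray), 0 where there is no reading), "intrinsics" (3x3 intrinsics, pixels), "view" (4x4, takes a point from world to camera coordinates). Camera axes: x right, y down, z forward; pixel columns grow to the right and rows downward; lengths in m; the calibration is good to about 2 mm. A picture is of the moment at which its call begins.
- ticket.hand_in(): hands the job in; it is judged then, once.
The state is a dict: "time_s": time; "qpos": joint angles; "joint_vel": joint speeds; "tau": joint torques, N m; "ee_pos": TCP position; "eef_rot": TCP orientation; "force": force on the tool from outside, world axes, zero at the start; "moment": the same for the moment, N m; "grip_width": finger opening in m; "grip_force": force on a finger pad.
Only numpy, scipy, OpenCV 4.12 (cv2) and the standard library are available. Lean on these libraries where they do the work, as an engineer would, in place of code of your own. Each camera call takes 0.05 s, during which the arm holds its last target. There are 200 camera calls.

## Working session

There is one attempt and no reset: what is moved stays moved. The work goes in short steps, Python scripts to look and compute and a shell command to move; the robot and the scene stay as the last step left them, time stands still between calls to the robot, and variables do not carry over. Pictures are saved under pics/ and viewed, at most 13 in all, crops included, and the job is handed in when it is done.

```bash
mkdir -p pics; python3 - <<'E'
from station import ctrl,camera
import cv2,numpy as np
for n in ("scene","top"):
    c=camera(n); cv2.imwrite(f"pics/{n}0.png",c["img"]); np.savez(f"{n}0.npz",**c)
    V=np.linalg.inv(c["view"]); print(n,V[:3,3].round(3),V[:3,2].round(3),c["intrinsics"].round(1).tolist())
o=ctrl.get_obs(); print(o, ctrl.pinch_z)
E
```

```text
scene [-0.04   0.579  0.501] [ 0.619 -0.634 -0.464] [[370.9, 0.0, 250.0], [0.0, 370.9, 192.3], [0.0, 0.0, 1.0]]
top [0.427 0.033 1.049] [ 0.092  0.002 -0.996] [[392.0, 0.0, 257.6], [0.0, 392.0, 198.1], [0.0, 0.0, 1.0]]
{'time_s': 0.1, 'qpos': array([-1.41357124e+00,  3.00409167e-01,  1.52151461e+00, -4.20147375e-05,
        1.32071172e+00, -6.65964517e-02]), 'joint_vel': array([-0.00010569, -0.00174484, -0.00020119,  0.00046916, -0.00092755,
        0.0005751 ]), 'tau': array([ 8.63024543e-04, -5.32645833e+01, -3.53282940e+01,  7.09645939e-02,
        2.34782294e-02, -7.18992328e-05]), 'ee_pos': array([ 0.12202751, -0.53604797,  0.20494842]), 'eef_rot': array([-3.14054942e+00, -2.87915014e-05,  2.23831940e-01]), 'force': array([ 0.56854267, -0.15567408, -0.41553446]), 'moment': array([0.00090501, 0.01145063, 0.00186128]), 'grip_force': 0.0, 'grip_width': 0.09402492340615787} -0.0188
```

View pics/scene0.png

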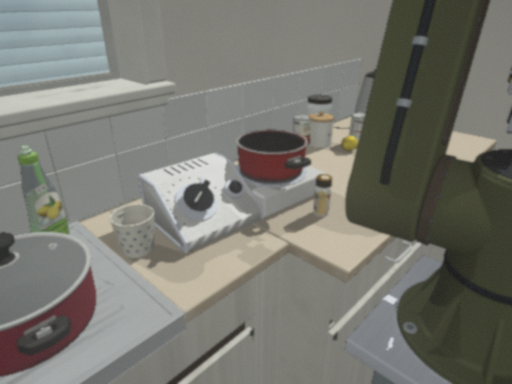

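View pics/top0.png

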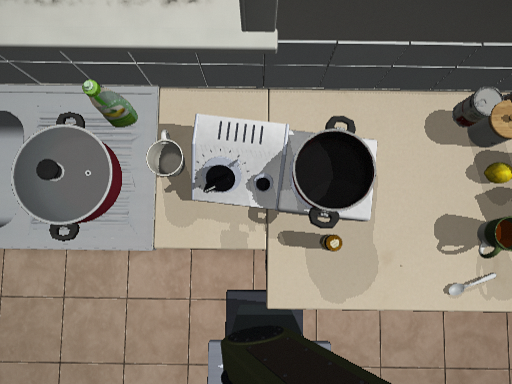

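The scene view shows the console with the dial near (198,197) and the button near (235,187). In the top view the dial is at (218,178), the button at (263,184), the mug at (165,157) and the jar at (333,242). Next I'll fit the panel plane from range and crop the dial.

```bash
cat > h.py <<'E'
import numpy as np,cv2
def pts(c):
    K=c["intrinsics"];z=c["range_z"];v,u=np.mgrid[:z.shape[0],:z.shape[1]]
    P=np.stack([(u-K[0,2])/K[0,0]*z,(v-K[1,2])/K[1,1]*z,z],-1)
    V=np.linalg.inv(c["view"]); return P@V[:3,:3].T+V[:3,3]
def ray(c,u,v,n,d):  # intersect plane n.p=d
    K=c["intrinsics"];V=np.linalg.inv(c["view"]);r=V[:3,:3]@np.array([(u-K[0,2])/K[0,0],(v-K[1,2])/K[1,1],1]);o=V[:3,3]
    return o+r*(d-n@o)/(n@r)
def proj(c,p):
    q=c["view"]@np.append(p,1);q=c["intrinsics"]@q[:3];return q[:2]/q[2]
E
python3 - <<'E'
import numpy as np,cv2
from h import *
for n,(x0,y0,x1,y1) in (("top",(185,105,292,222)),("scene",(135,145,270,255))):
    c=dict(np.load(n+"0.npz")); P=pts(c); 
    big=cv2.resize(c["img"][y0:y1,x0:x1],None,fx=5,fy=5,interpolation=cv2.INTER_CUBIC)
    cv2.imwrite(f"pics/{n}_crop.png",big)
    p=P[y0:y1,x0:x1].reshape(-1,3); m=(p[:,2]>.04)&(p[:,2]<.122); p=p[m]
    # ransac plane w/ slope ~35deg
    rng=np.random.default_rng(0);best=0
    for _ in range(2000):
        a=p[rng.choice(len(p),3,0)];k=np.cross(a[1]-a[0],a[2]-a[0]);L=np.linalg.norm(k)
        if L<1e-5: continue
        k/=L;k*=np.sign(k[2])
        if abs(np.degrees(np.arccos(k[2]))-35)>5: continue
        w=abs((p-a[0])@k)<.0025
        if w.sum()>best: best=w.sum();W=w
    q=p[W];C=q.mean(0);k=np.linalg.svd(q-C,full_matrices=0)[2][2];k*=np.sign(k[2])
    print(n,best,len(p),"n",k.round(4),"tilt",np.degrees(np.arccos(k[2])),"yaw",np.degrees(np.arctan2(-k[1],-k[0])),"d",k@C)
    yaw=np.arctan2(-k[1],-k[0]);ey=np.array([-np.sin(yaw),np.cos(yaw),0]);ex=np.array([np.cos(yaw),np.sin(yaw),0])
    print("along y",np.percentile(q@ey,[0,1,50,99,100]).round(4),"x",np.percentile(q@ex,[0,1,99,100]).round(4))
    # flat top
    f=P[y0:y1,x0:x1].reshape(-1,3);f=f[abs(f[:,2]-.126)<.005]
    print("top z",np.median(f[:,2]) if len(f) else None,"y",np.percentile(f@ey,[0,1,99,100]),"x",np.percentile(f@ex,[0,1,99,100]))
E
```

```text
top 2906 5320 n [-0.5688  0.0575  0.8204] tilt 34.87044416666645 yaw -5.776516995697156 d -0.2529390098189686
along y [0.006  0.0286 0.1279 0.2593 0.2605] x [0.4973 0.5005 0.6181 0.6207]
top z 0.12509793626069937 y [0.03139731 0.03391907 0.25697426 0.2599799 ] x [0.51665828 0.52599193 0.69160022 0.69295529]
scene 3122 8484 n [-0.5673  0.0591  0.8214] tilt 34.779147883502546 yaw -5.944130127034885 d -0.2534611391205676
along y [-0.0076  0.0101  0.1454  0.3127  0.346 ] x [0.4988 0.5024 0.6196 0.6233]
top z 0.1258978926800803 y [-0.08778779 -0.05314166  0.26291194  0.26464179] x [0.51915645 0.52434817 0.82767592 0.83195595]
```

View pics/top_crop.png

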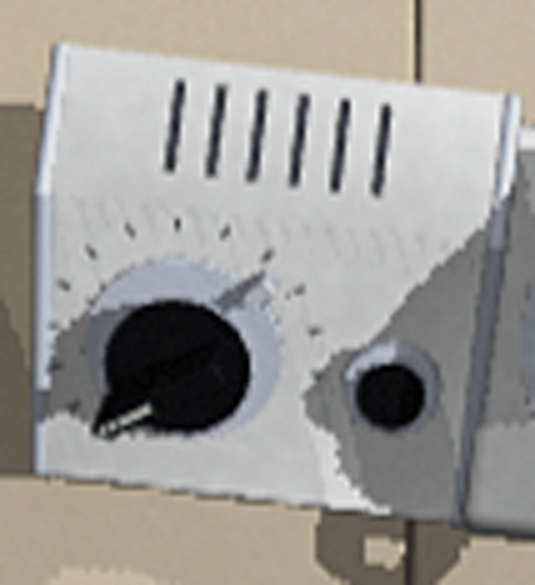

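View pics/scene_crop.png

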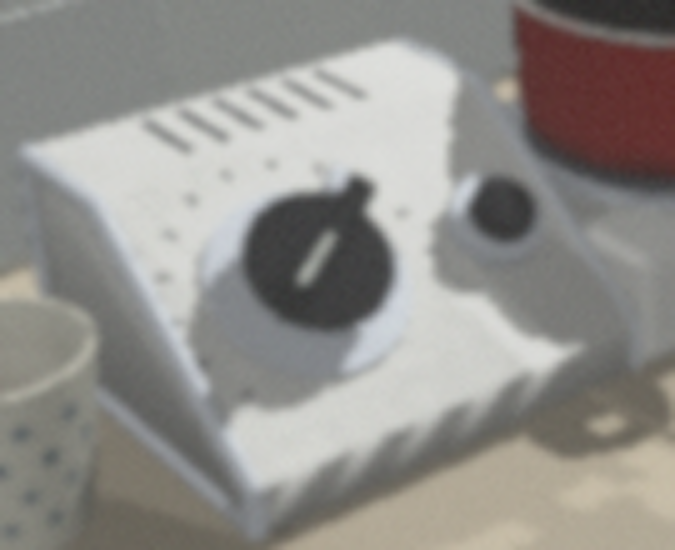

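Top crop: the nose is at the lower left, at (100,430), and the disc centre is about (177,367). The tab and its shadow are at the upper right, around (240,290), and the button is at (390,397). The scene crop agrees, with the tab partly behind the bar's tail at (345,180). Now I'll compute the numbers.

```bash
cat >> h.py <<'E'
from scipy.spatial.transform import Rotation as R
yaw=np.radians(-5.86);s,co=np.sin(np.radians(35)),np.cos(np.radians(35))
ex=np.array([np.cos(yaw),np.sin(yaw),0]);ey=np.array([-np.sin(yaw),np.cos(yaw),0]);ez=np.array([0,0,1.])
n=-s*ex+co*ez; w=co*ex+s*ez   # outward normal, upslope
D=-0.2532                      # panel plane n.p=D
def uv(p): return np.array([p@ey,p@w,p@n-D])  # left, upslope, height
def P3(u,v,h): return u*ey+v*w+(h+D)*n
E
python3 - <<'E'
from h import *
for nm,bx in (("top",(185,105,292,222)),("scene",(135,145,270,255))):
    c=dict(np.load(nm+"0.npz"));g=c["img"].max(2);m=((g<70)*255).astype(np.uint8)
    M=np.zeros_like(m);x0,y0,x1,y1=bx;M[y0:y1,x0:x1]=m[y0:y1,x0:x1]
    cs,_=cv2.findContours(M,cv2.RETR_EXTERNAL,cv2.CHAIN_APPROX_NONE)
    for k in cs:
        a=cv2.contourArea(k)
        if a<60: continue
        (cx,cy),r=cv2.minEnclosingCircle(k);mo=cv2.moments(k);cx,cy=mo['m10']/a,mo['m01']/a
        for h in (.022,.026,.056): print(nm,a,(round(cx,1),round(cy,1)),h,uv(ray(c,cx,cy,n,D+h)).round(4))
        if a>300:
            q=np.array([uv(ray(c,*k_[0],n,D+.026))[:2] for k_ in k])
            # robust circle fit r=.036
            from scipy.optimize import least_squares
            f=least_squares(lambda t:np.hypot(*(q-t[:2]).T)-.036,q.mean(0),loss="cauchy",f_scale=.001);print(" disc centre",f.x.round(4))
            z=np.array([uv(ray(c,*k_[0],n,D+.056))[:2] for k_ in k]);d=np.hypot(*(z-f.x).T);i=d.argmax();print(" far @56mm",z[i]-f.x,d[i],k[i])
# expected from console pose
for oy in (.1345,): print("expect dial u",oy+.05,"btn",oy-.055)
c=dict(np.load("top0.npz"))
for a,b in ((222,300),(265,275),(240,290)):
    print("tab",uv(ray(c,185+a/5,105+b/5,n,D+.016)).round(4))
o=np.array([.5914*ex+.1345*ey]).ravel();print("slope start v",uv(o+ -.1*ex+.035*ez).round(4),uv(o+.03*ex+.126*ez).round(4))
E
```

```text
top 129.5 (262.6, 183.8) 0.022 [0.0792 0.5029 0.022 ]
top 129.5 (262.6, 183.8) 0.026 [0.0792 0.505  0.026 ]
top 129.5 (262.6, 183.8) 0.056 [0.0791 0.5207 0.056 ]
top 582.5 (219.5, 178.0) 0.022 [0.1854 0.5052 0.022 ]
top 582.5 (219.5, 178.0) 0.026 [0.1849 0.5073 0.026 ]
top 582.5 (219.5, 178.0) 0.056 [0.1811 0.5229 0.056 ]
 disc centre [0.1847 0.5064]
 far @56mm [-0.00780546  0.05067441] 0.051272033873890975 [[222 165]]
scene 70.0 (235.3, 186.8) 0.022 [0.0853 0.4971 0.022 ]
scene 70.0 (235.3, 186.8) 0.026 [0.0881 0.4954 0.026 ]
scene 70.0 (235.3, 186.8) 0.056 [0.109  0.4829 0.056 ]
scene 484.0 (197.9, 196.8) 0.022 [0.1873 0.506  0.022 ]
scene 484.0 (197.9, 196.8) 0.026 [0.1895 0.5043 0.026 ]
scene 484.0 (197.9, 196.8) 0.056 [0.2061 0.4914 0.056 ]
 disc centre [0.1842 0.4993]
 far @56mm [ 0.04850495 -0.02439315] 0.0542932388308341 [[191 207]]
scene 94.0 (259.3, 147.2) 0.022 [-0.0518  0.5811  0.022 ]
scene 94.0 (259.3, 147.2) 0.026 [-0.0482  0.5789  0.026 ]
scene 94.0 (259.3, 147.2) 0.056 [-0.0214  0.5628  0.056 ]
expect dial u 0.1845 btn 0.07950000000000002
tab [0.164  0.5402 0.016 ]
tab [0.1442 0.5559 0.016 ]
tab [0.1556 0.5466 0.016 ]
slope start v [0.1345 0.4226 0.    ] [ 0.1345  0.5813 -0.    ]
```

```bash
cat >> h.py <<'E'
CU,CV=.1846,.503
def Rt(a): # tool pose z=-n, tool x at panel angle a (clockwise seen on panel from 'left')
    x=np.cos(a)*ey+np.sin(a)*w; z=-n; return R.from_matrix(np.stack([x,np.cross(z,x),z],1))
def pose():
    from station import ctrl
    o=ctrl.get_obs(); return o,np.array(o["ee_pos"]),R.from_euler("xyz",o["eef_rot"])
def plan(p,r,o=None):
    o,p0,r0=pose(); d=r0.inv().apply(p-p0)/.03; rv=np.degrees((r0.inv()*r).as_rotvec())/10
    print("t",round(o["time_s"],2),"q",o["qpos"].round(2),"uvh",uv(p0).round(4),"F",o["force"].round(1)," shift units",d.round(2),"rot units",rv.round(2))
E
python3 - <<'E'
from h import *
c=dict(np.load("top0.npz"))
print("cams",camera_ if 0 else "")
for px in ((100,430),(96,425),(150,408)):
    q=uv(ray(c,185+px[0]/5,105+px[1]/5,n,D+.056));d=q[:2]-[CU,CV];print("nose",d,np.hypot(*d),np.degrees(np.arctan2(d[1],d[0])))
d=np.array([.1556-CU,.5466-CV]);print("tab ang",np.degrees(np.arctan2(d[1],d[0])),np.hypot(*d))
P=pts(c);
for nm,(u,v) in dict(mug=(168,150),jar=(333,242),pan=(335,170)).items(): print(nm,P[v,u].round(3))
plan(P3(CU,CV,.16),Rt(np.radians(-35)))
print(P3(CU,CV,.16),Rt(0).as_matrix().round(2))
o,p0,r0=pose();print("world delta",P3(CU,CV,.16)-p0)
E
```

```text
cams 
nose [ 0.02960017 -0.01947602] 0.03543283186851237 -33.34371728872323
nose [ 0.03159969 -0.01699908] 0.03588188104144771 -28.27806367329173
nose [ 0.00609136 -0.00437759] 0.007501196287688247 -35.703089143990816
tab ang 123.62937286699533 0.052363727903960364
mug [0.646 0.275 0.024]
jar [ 0.411 -0.147  0.104]
pan [ 0.589 -0.156  0.084]
t 0.1 q [-1.41  0.3   1.52 -0.    1.32 -0.07] uvh [-0.5208  0.2618  0.3201] F [ 0.6 -0.2 -0.4]  shift units [ 16.67 -19.18  -0.22] rot units [ -3.84   1.25 -10.26]
[0.48190561 0.13610963 0.21216398] [[ 0.1   0.81  0.57]
 [ 0.99 -0.08 -0.06]
 [-0.    0.57 -0.82]]
world delta [0.3598781  0.67215759 0.00721555]
```

```bash
python3 -m inch '1 0 0 -1 0 0 0;1 0 0 -1 0 0 0;1 0 0 -1 0 0 0;1 0 0 -1 0 0 0;1 .83 -.96 0 0 0 0;1 .83 -.96 0 0 0 0;1 .83 -.96 0 0 0 0;1 .83 -.96 0 0 0 0;1 .83 -.96 0 0 0 0;1 .83 -.96 0 0 0 0' && python3 -m inch '1 .83 -.96 0 0 0 0;1 .83 -.96 0 0 0 0;1 .83 -.96 0 0 0 0;1 .83 -.96 0 0 0 0;1 .83 -.96 0 0 0 0;1 .83 -.96 0 0 0 0;1 .83 -.96 0 0 0 0;1 .83 -.96 0 0 0 0;1 .83 -.96 0 0 0 0;1 .83 -.96 0 0 0 0' && python3 -m inch '1 .83 -.96 0 0 0 0;1 .83 -.96 0 0 0 0;1 .83 -.96 0 0 0 0;1 .83 -.96 0 0 0 0;1 0 0 0 -.35 .11 -.93;1 0 0 0 -.35 .11 -.93;1 0 0 0 -.35 .11 -.93;1 0 0 0 -.35 .11 -.93;1 0 0 0 -.35 .11 -.93;1 0 0 0 -.35 .11 -.93' && python3 -m inch '1 0 0 0 -.35 .11 -.93;1 0 0 0 -.35 .11 -.93;1 0 0 0 -.35 .11 -.93;1 0 0 0 -.35 .11 -.93;1 0 0 0 -.34 .15 -.96;1 0 0 0 0 0 0;1 0 0 0 0 0 0'
python3 - <<'E'
from h import *
plan(P3(CU,CV,.16),Rt(np.radians(-35)))
E
```

```text
time_s: 1.35
ee_pos: [0.2297, -0.3334, 0.3253]
eef_rot: [-3.141, 0.0, 0.224]
force: [0.8, -0.4, -0.1]
grip_width: 0.0942
grip_force: 0.0
time_s: 2.6
ee_pos: [0.4086, 0.0027, 0.3253]
eef_rot: [-3.142, 0.0, 0.224]
force: [0.6, -0.5, -0.0]
grip_width: 0.0943
grip_force: 0.0
time_s: 3.85
ee_pos: [0.4797, 0.136, 0.3252]
eef_rot: [2.777, 0.069, 1.202]
force: [0.8, -0.1, 0.4]
grip_width: 0.0938
grip_force: 0.0
time_s: 4.72
ee_pos: [0.4799, 0.1358, 0.3255]
eef_rot: [2.628, 0.334, 1.988]
force: [-0.0, -0.3, 0.0]
grip_width: 0.0941
grip_force: 0.0
t 4.72 q [ 0.34 -0.19  1.87 -0.31  0.93 -0.05] uvh [0.1841 0.5664 0.254 ] F [-0.  -0.3  0. ]  shift units [ 1.22 -1.7   3.15] rot units [-0.04 -0.   -0.01]
```

```bash
python3 -m inch '1 .61 -.85 .5 0 0 0;1 .61 -.85 .5 0 0 0;1 0 0 0 0 0 0'
python3 - <<'E'
from h import *
from station import camera
plan(P3(CU,CV,.16),Rt(np.radians(-35)))
c=camera("wrist");np.savez("w1.npz",**c);cv2.imwrite("pics/w1.png",c["img"])
V=np.linalg.inv(c["view"]);o,p,r=pose();print("cam in tool",r.inv().apply(V[:3,3]-p).round(3),r.inv().apply(V[:3,2]).round(3),"dial px",proj(c,P3(CU,CV,.026)))
E
```

```text
time_s: 5.1
ee_pos: [0.4447, 0.14, 0.2637]
eef_rot: [2.631, 0.335, 1.992]
force: [0.4, -0.5, -0.1]
grip_width: 0.0943
grip_force: 0.0
t 5.1 q [ 0.38 -0.22  2.04 -0.38  0.82  0.06] uvh [0.1847 0.502  0.2237] F [ 0.4 -0.5 -0.1]  shift units [-0.02  0.05  2.12] rot units [-0.05 -0.01  0.01]
cam in tool [ 0.08  -0.001 -0.179] [-0.274 -0.003  0.962] dial px [257.13875092 173.38629022]
```

View pics/w1.png

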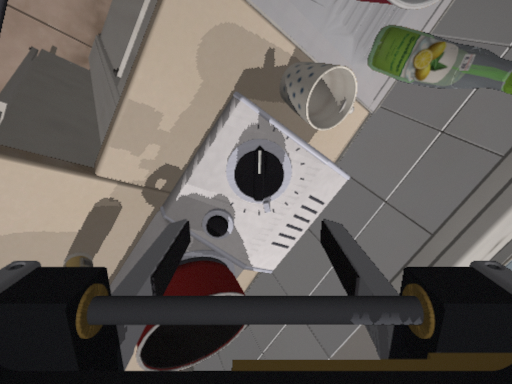

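The wrist view shows the disc at (259,174), the white line at about (260,160), the tab near (266,203) and the button at (216,224). I'll zoom in and measure.

```bash
python3 - <<'E'
from h import *
c=dict(np.load("w1.npz"));x0,y0=210,128
cr=c["img"][y0:y0+84,x0:x0+98];cv2.imwrite("pics/w1c.png",cv2.resize(cr,None,fx=7,fy=7,interpolation=cv2.INTER_CUBIC))
g=c["img"].max(2);M=np.zeros_like(g);M[y0:y0+110,x0-15:x0+98]=(g<75)[y0:y0+110,x0-15:x0+98]*255
for k in cv2.findContours(M,cv2.RETR_EXTERNAL,cv2.CHAIN_APPROX_NONE)[0]:
    a=cv2.contourArea(k)
    if a<80: continue
    mo=cv2.moments(k);cx,cy=mo['m10']/a,mo['m01']/a
    print(a,cx,cy,[uv(ray(c,cx,cy,n,D+h)).round(4)[:2] for h in (.022,.026)])
    if a>600:
        from scipy.optimize import least_squares
        q=np.array([uv(ray(c,*k_[0],n,D+.026))[:2] for k_ in k])
        f=least_squares(lambda t:np.hypot(*(q-t[:2]).T)-.036,q.mean(0),loss="cauchy",f_scale=.001);print(" disc",f.x)
# white line pixels on the dial top
m=np.zeros(g.shape,bool);m[146:172,252:270]=(g>110)[146:172,252:270]
n_,lab,st,ce=cv2.connectedComponentsWithStats(m.astype(np.uint8));print(st.tolist(),ce.round(1).tolist())
E
```

```text
339.5 216.7034855179185 225.66372115856652 [array([0.0819, 0.4999]), array([0.0837, 0.4994])]
1828.0 258.65937272064184 173.66475200583514 [array([0.1848, 0.5055]), array([0.1855, 0.505 ])]
 disc [0.18365641 0.50436901]
[[0, 0, 512, 384, 196498], [252, 146, 6, 4, 17], [262, 146, 8, 6, 30], [258, 151, 3, 21, 63]] [[255.5, 191.5], [253.9, 147.1], [266.4, 147.7], [259.0, 161.0]]
```

View pics/w1c.png

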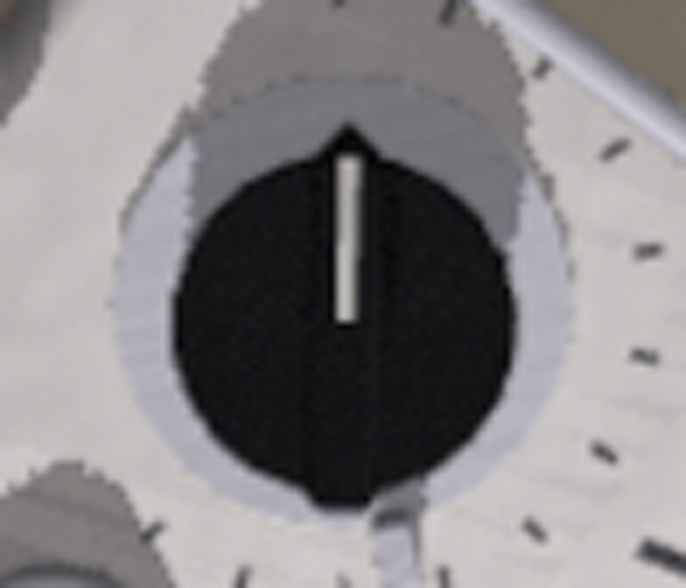

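```bash
python3 - <<'E'
from h import *
c=dict(np.load("w1.npz"))
def P(x,y,h): return uv(ray(c,210+(x+.5)/7-.5,128+(y+.5)/7-.5,n,D+h))[:2]
C=np.array([.1842,.5035])
A=lambda d:(np.degrees(np.arctan2(d[1],d[0])).round(2),np.hypot(*d).round(4))
print("line",A(P(348,155,.056)-P(346,322,.056)),"tip",A(P(348,126,.056)-C),"line in",A(P(346,322,.056)-C))
print("sides bar tail",A(C-P(341,505,.056)))
for x,y,h in ((399,523,.016),(375,526,.016),(423,518,.016),(400,485,.004),(403,586,.016)): print("tab",A(P(x,y,h)-C))
print("ring left/right",P(115,300,.004),P(570,280,.004), "mid",(P(115,300,.004)+P(570,280,.004))/2)
E
```

```text
line (np.float64(-34.59), np.float64(0.0312)) tip (np.float64(-31.68), np.float64(0.0432)) line in (np.float64(-16.02), np.float64(0.0071))
sides bar tail (np.float64(-37.95), np.float64(0.0293))
tab (np.float64(127.86), np.float64(0.048))
tab (np.float64(134.08), np.float64(0.0474))
tab (np.float64(121.66), np.float64(0.0487))
tab (np.float64(125.27), np.float64(0.0435))
tab (np.float64(130.85), np.float64(0.0622))
ring left/right [0.15750309 0.46467865] [0.21723928 0.54199333] mid [0.18737118 0.50333599]
```

```bash
python3 -m inch '0 0 .04 1 -.05 0 0;0 0 0 1 0 0 0;0 0 0 1 0 0 0;0 0 0 1 0 0 0;0 0 0 .9 0 0 0;0 0 0 0 0 0 0;0 0 0 0 0 0 0' 25
python3 - <<'E'
from h import *
plan(P3(.185,.504,.031),Rt(np.radians(-34.6)))
E
```

```text
time_s: 6.02
ee_pos: [0.5309, 0.1321, 0.1466]
eef_rot: [2.618, 0.336, 1.991]
force: [-0.1, 0.6, -0.4]
grip_width: 0.0472
grip_force: 0.0
t 6.03 q [ 0.28  0.11  2.03 -0.49  0.47  0.15] uvh [0.1856 0.5057 0.0782] F [-0.1  0.6 -0.4]  shift units [ 0.02 -0.06  1.57] rot units [0.02 0.   0.05]
```

```bash
python3 -m inch '0 0 -.03 .55 0 0 .05;0 0 -.03 .5 0 0 0;0 0 0 .5 0 0 0;0 0 0 0 0 0 0;-1 0 0 0 0 0 0;-1 0 0 0 0 0 0;-1 0 0 0 0 0 0;-1 0 0 0 0 0 0;-1 0 0 0 0 0 0' 25
python3 - <<'E'
from h import *
plan(P3(.185,.504,.031),Rt(np.radians(-34.6)))
E
```

```text
time_s: 7.15
ee_pos: [0.5569, 0.1294, 0.1079]
eef_rot: [2.612, 0.332, 1.984]
force: [7.3, 5.1, 2.0]
grip_width: 0.014
grip_force: 25.0
t 7.15 q [ 0.26  0.23  2.   -0.57  0.38  0.23] uvh [0.1856 0.5049 0.0314] F [7.3 5.1 2. ]  shift units [ 0.   -0.04  0.01] rot units [ 0.04 -0.    0.  ]
```

```bash
python3 -m inch '-1 0 .04 0 0 0 0;-1 0 0 .1 0 0 0;-1 0 0 .1 0 0 0;-1 0 0 .1 0 0 0;-1 0 0 0 0 0 0' 25
python3 - <<'E'
from h import *
plan(P3(.185,.504,.031),Rt(np.radians(-34.6)))
o,p,r=pose();print("Ftool",r.inv().apply(o["force"]).round(1),r.inv().apply(o["moment"]).round(2))
E
```

```text
time_s: 7.78
ee_pos: [0.5624, 0.1289, 0.1003]
eef_rot: [2.614, 0.332, 1.984]
force: [0.6, 4.5, 7.7]
grip_width: 0.014
grip_force: 25.0
t 7.78 q [ 0.26  0.25  1.99 -0.58  0.37  0.24] uvh [0.1857 0.5051 0.022 ] F [0.6 4.5 7.7]  shift units [ 0.   -0.04 -0.3 ] rot units [ 0.03 -0.    0.  ]
Ftool [ 1.1  6.3 -6.2] [-1.06  0.11  0.07]
```

```bash
python3 -m inch '-1 0 .06 .02 0 0 0;-1 0 0 0 0 0 .5;-1 0 0 0 0 0 .7;-1 0 0 0 0 0 .8;-1 0 0 0 0 0 .8;-1 0 0 0 0 0 .8;-1 0 0 0 0 0 .8;-1 0 0 0 0 0 .8;-1 0 0 0 0 0 .8;-1 0 0 0 0 0 0' 25
python3 - <<'E'
from h import *
plan(P3(.185,.504,.031),Rt(np.radians(-34.6)))
o,p,r=pose();print("Ftool",r.inv().apply(o["force"]).round(1),r.inv().apply(o["moment"]).round(2))
E
```

```text
time_s: 9.02
ee_pos: [0.5639, 0.1292, 0.1007]
eef_rot: [2.575, -0.252, 1.098]
force: [-0.4, -1.4, 8.9]
grip_width: 0.0142
grip_force: 25.0
t 9.03 q [ 0.26  0.25  1.99 -0.58  0.37  1.29] uvh [0.1861 0.5065 0.0215] F [-0.4 -1.4  8.9]  shift units [-0.07 -0.06 -0.32] rot units [ 0.02 -0.01 -6.01]
Ftool [ 0.8  5.1 -7.4] [-0.92  0.14  0.  ]
```

```bash
python3 -m inch '-1 0 0 0 0 0 .8;-1 0 0 0 0 0 .8;-1 0 0 0 0 0 .8;-1 0 0 0 0 0 .8;-1 0 0 0 0 0 .8;-1 0 0 0 0 0 .8;-1 0 0 0 0 0 .8;-1 0 0 0 0 0 .4;-1 0 0 0 0 0 0;-1 0 0 0 0 0 0' 25
python3 - <<'E'
from h import *
plan(P3(.185,.504,.031),Rt(np.radians(-34.6)))
o,p,r=pose();print("Ftool",r.inv().apply(o["force"]).round(1),r.inv().apply(o["moment"]).round(2))
E
```

```text
time_s: 10.28
ee_pos: [0.5643, 0.1284, 0.1011]
eef_rot: [3.085, -0.612, -0.004]
force: [2.4, -9.1, 10.1]
grip_width: 0.0138
grip_force: 25.0
t 10.28 q [ 0.25  0.25  1.99 -0.58  0.37  2.33] uvh [0.1853 0.507  0.0215] F [ 2.4 -9.1 10.1]  shift units [-0.1   0.   -0.32] rot units [ 2.0e-02 -1.0e-02 -1.2e+01]
Ftool [ 7.8  9.5 -6.4] [-1.93  1.54  0.07]
```

```bash
python3 -m inch '-1 0 0 -.1 0 0 0;-1 0 0 -.1 0 0 0;-1 0 0 -.12 0 0 0;-1 0 0 0 0 0 0;0 0 0 0 0 0 0;0 0 0 0 0 0 0;0 0 0 0 0 0 0;0 0 0 -.8 0 0 0;0 0 0 -1 0 0 0;0 0 0 -1 0 0 0' 25 && python3 -m inch '0 0 0 -1 0 0 -1;0 0 0 -1 0 0 -1;0 0 0 0 0 0 -1;0 0 0 0 0 0 -1;0 0 0 0 0 0 -1;0 0 0 0 0 0 -1;0 0 0 0 0 0 -1;0 0 0 0 0 0 -1;0 0 0 0 0 0 -1;0 0 0 0 0 0 -1' && python3 -m inch '0 0 0 0 0 0 -1;0 0 0 0 0 0 -1;0 0 0 0 0 0 -1;0 0 0 0 0 0 -1;0 0 0 0 0 0 -1;0 0 0 0 0 0 -1;0 0 0 0 0 0 -1;0 0 0 0 0 0 -1;0 0 0 0 0 0 0;0 0 0 0 0 0 0'
python3 - <<'E'
from h import *
from station import camera
plan(P3(.185,.504,.18),Rt(np.radians(-94.6)))
c=camera("wrist");np.savez("w2.npz",**c);u,v=proj(c,P3(.185,.504,.026)).round().astype(int);print(u,v)
x0,y0=u-60,v-55;print(x0,y0);cv2.imwrite("pics/w2c.png",cv2.resize(c["img"][y0:y0+100,x0:x0+120],None,fx=6,fy=6,interpolation=cv2.INTER_CUBIC))
E
```

```text
time_s: 11.52
ee_pos: [0.5089, 0.1348, 0.1768]
eef_rot: [3.086, -0.609, -0.003]
force: [-0.9, 0.1, -0.2]
grip_width: 0.0465
grip_force: 0.0
time_s: 12.78
ee_pos: [0.4752, 0.1381, 0.2253]
eef_rot: [2.546, 0.148, 1.685]
force: [-0.3, 0.4, 1.0]
grip_width: 0.0471
grip_force: 0.0
time_s: 14.02
ee_pos: [0.4753, 0.1381, 0.2254]
eef_rot: [-3.089, 0.61, 3.134]
force: [-0.2, 0.4, 0.4]
grip_width: 0.0467
grip_force: 0.0
t 14.03 q [ 0.34 -0.12  2.05 -0.4   0.69 -0.96] uvh [0.1859 0.5051 0.1748] F [-0.2  0.4  0.4]  shift units [ 0.04 -0.03 -0.17] rot units [ 0.01  0.01 -0.02]
255 180
195 125
```

View pics/w2c.png

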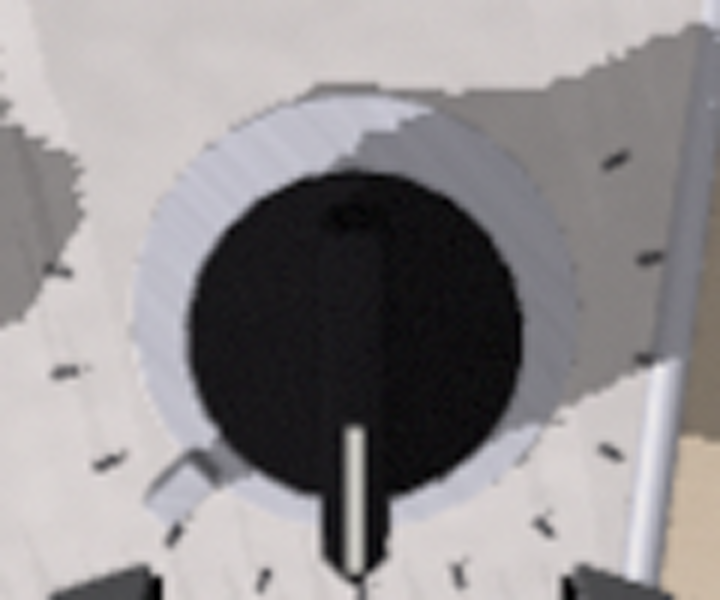

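The nose now points down in this crop, with the tip at (355,578). The tab is at lower left: inner top edge from (188,450) to (214,487), outer end from (148,500) to (180,520).

```bash
cat >> h.py <<'E'
from scipy.optimize import least_squares
A=lambda d:(np.degrees(np.arctan2(d[1],d[0])).round(2),np.hypot(*d).round(4))
def crop(c,x0,y0,f): return lambda x,y,h: uv(ray(c,x0+(x+.5)/f-.5,y0+(y+.5)/f-.5,n,D+h))[:2]
E
python3 - <<'E'
from h import *
c=dict(np.load("w2.npz"));P=crop(c,195,125,6)
g=c["img"].max(2);M=np.zeros_like(g);M[125:225,195:315]=(g<60)[125:225,195:315]*255;M[218:]=0
k=max(cv2.findContours(M,0,cv2.CHAIN_APPROX_NONE)[0],key=cv2.contourArea)
q=np.array([uv(ray(c,*i[0],n,D+.026))[:2] for i in k])
f=least_squares(lambda t:np.hypot(*(q-t[:2]).T)-t[2],[*q.mean(0),.036],loss="cauchy",f_scale=.0007);print("disc",f.x)
r=np.array([P(x,y,.004) for x,y in ((135,320),(150,235),(205,150),(300,100),(400,97),(500,160),(560,240),(577,320),(560,395),(410,520),(250,510))])
f2=least_squares(lambda t:np.hypot(*(r-t[:2]).T)-t[2],[*r.mean(0),.05]);print("ring",f2.x)
C=f.x[:2]
for C in (f.x[:2],f2.x[:2]):
  print("line",A(P(355,575,.056)-P(354,427,.056)),"tip",A(P(355,580,.056)-C),"line in",A(P(354,427,.056)-C))
  for x,y,h in ((188,450,.016),(214,487,.016),(201,469,.016),(164,510,.016),(148,500,.016),(180,520,.016)): print("tab",A(P(x,y,h)-C))
E
```

```text
disc [0.1839492  0.50508648 0.03428615]
ring [0.18331286 0.50636185 0.04914751]
line (np.float64(85.35), np.float64(0.0305)) tip (np.float64(86.01), np.float64(0.0416)) line in (np.float64(88.07), np.float64(0.01))
tab (np.float64(139.21), np.float64(0.0459))
tab (np.float64(126.93), np.float64(0.0477))
tab (np.float64(132.87), np.float64(0.0466))
tab (np.float64(131.65), np.float64(0.0593))
tab (np.float64(135.53), np.float64(0.0603))
tab (np.float64(127.63), np.float64(0.0586))
line (np.float64(85.35), np.float64(0.0305)) tip (np.float64(84.99), np.float64(0.0404)) line in (np.float64(83.63), np.float64(0.0088))
tab (np.float64(139.91), np.float64(0.0446))
tab (np.float64(127.25), np.float64(0.0463))
tab (np.float64(133.38), np.float64(0.0452))
tab (np.float64(132.01), np.float64(0.0579))
tab (np.float64(135.98), np.float64(0.059))
tab (np.float64(127.91), np.float64(0.0572))
```

```bash
python3 -m inch '0 -.03 0 1 0 0 0;0 0 0 1 0 0 0;0 0 0 1 0 0 0;0 0 0 1 0 0 0;0 0 0 .75 0 0 0;0 0 0 0 0 0 0;-1 0 0 0 0 0 0;-1 0 0 0 0 0 0;-1 0 0 0 0 0 0;-1 0 0 0 0 0 0' 20
python3 - <<'E'
from h import *
plan(P3(.1855,.506,.031),Rt(np.radians(-94.6)))
o,p,r=pose();print("Ftool",r.inv().apply(o["force"]).round(1),r.inv().apply(o["moment"]).round(2),o["grip_width"],o["grip_force"])
E
```

```text
time_s: 15.32
ee_pos: [0.5575, 0.1293, 0.1098]
eef_rot: [-3.085, 0.61, 3.138]
force: [1.1, -8.6, 2.9]
grip_width: 0.0138
grip_force: 19.9
t 15.32 q [ 0.26  0.23  1.99 -0.56  0.39 -0.83] uvh [0.1856 0.5065 0.0326] F [ 1.1 -8.6  2.9]  shift units [ 0.02 -0.    0.05] rot units [0.   0.01 0.01]
Ftool [-2.6 -8.7 -1.3] [ 1.62 -0.4   0.03] 0.013795364827877004 19.923427999019623
```

```bash
python3 -m inch '-1 0 -.06 0 0 0 0;-1 0 0 0 0 0 .75;-1 0 0 0 0 0 .75;-1 0 0 0 0 0 .75;-1 0 0 0 0 0 .75;-1 0 0 0 0 0 .75;-1 0 0 0 0 0 .75;-1 0 0 0 0 0 0;-1 0 0 0 0 0 0' 20
python3 - <<'E'
from h import *
from station import camera
plan(P3(.1855,.506,.031),Rt(np.radians(-48)))
o,p,r=pose();print("Ftool",r.inv().apply(o["force"]).round(1),r.inv().apply(o["moment"]).round(2))
c=camera("wrist");np.savez("w3.npz",**c);u,v=proj(c,P3(.185,.505,.026)).round().astype(int);print(u,v)
x0,y0=u-60,v-40;print(x0,y0);cv2.imwrite("pics/w3c.png",cv2.resize(c["img"][y0:y0+130,x0:x0+130],None,fx=4,fy=4,interpolation=cv2.INTER_CUBIC))
E
```

```text
time_s: 16.45
ee_pos: [0.5576, 0.1282, 0.1097]
eef_rot: [2.715, 0.454, 2.238]
force: [-0.9, -0.6, 2.1]
grip_width: 0.0141
grip_force: 20.0
t 16.45 q [ 0.26  0.23  2.   -0.55  0.39 -0.05] uvh [0.1845 0.5066 0.0324] F [-0.9 -0.6  2.1]  shift units [0.04 0.01 0.05] rot units [0.02 0.   0.18]
Ftool [-0.9 -0.2 -2.2] [ 0.08 -0.11  0.06]
255 224
195 184
```

View pics/w3c.png

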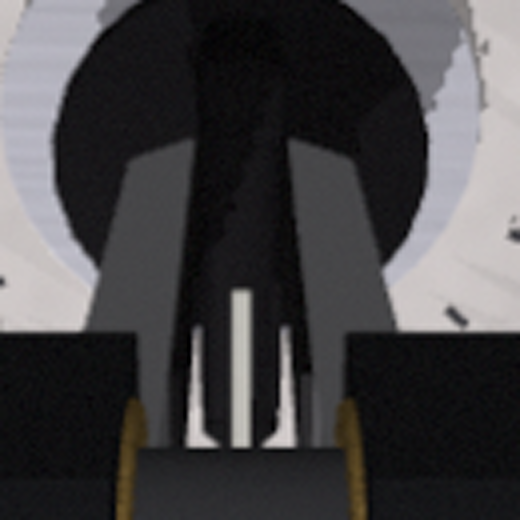

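The gripper hides the tab in this view, so I'll release, back off and look.

```bash
python3 -m inch '0 0 0 0 0 0 0;0 0 0 0 0 0 0;0 0 0 0 0 0 0;0 0 0 -.8 0 0 0;0 0 0 -1 0 0 0;0 0 0 -1 0 0 0;0 0 0 -1 0 0 0;0 0 0 -1 0 0 0;0 0 0 0 0 0 0;0 0 0 0 0 0 0' 20
python3 - <<'E'
from h import *
from station import camera
plan(P3(.1845,.5065,.18),Rt(np.radians(-48)))
c=camera("wrist");np.savez("w4.npz",**c);u,v=proj(c,P3(.185,.505,.026)).round().astype(int);print(u,v)
x0,y0=u-45,v-25;print(x0,y0);cv2.imwrite("pics/w4c.png",cv2.resize(c["img"][y0:y0+75,x0:x0+90],None,fx=8,fy=8,interpolation=cv2.INTER_CUBIC))
E
```

```text
time_s: 17.75
ee_pos: [0.4753, 0.1363, 0.2266]
eef_rot: [2.714, 0.452, 2.236]
force: [0.1, 0.3, -0.1]
grip_width: 0.047
grip_force: 0.0
t 17.75 q [ 0.34 -0.12  2.05 -0.39  0.69 -0.19] uvh [0.1841 0.5059 0.1756] F [ 0.1  0.3 -0.1]  shift units [-0.01  0.02 -0.15] rot units [ 0.01 -0.    0.17]
255 180
210 155
```

View pics/w4c.png

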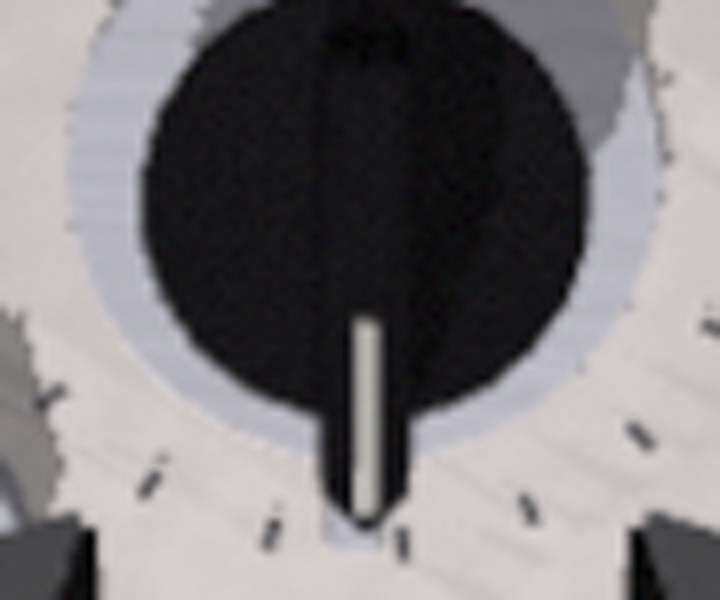

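```bash
python3 - <<'E'
from h import *
c=dict(np.load("w4.npz"));P=crop(c,210,155,8)
r=np.array([P(x,y,.004) for x,y in ((68,160),(80,250),(120,330),(180,400),(250,440),(470,440),(560,390),(610,330),(645,260),(660,180))])
f2=least_squares(lambda t:np.hypot(*(r-t[:2]).T)-.05,r.mean(0));print("ring",f2.x)
q=np.array([P(x,y,.026) for x,y in ((142,200),(150,260),(185,330),(240,380),(300,408),(430,408),(500,375),(550,320),(580,250),(590,190),(155,130),(575,130),(205,55),(535,65))])
f=least_squares(lambda t:np.hypot(*(q-t[:2]).T)-.036,q.mean(0));print("disc",f.x)
for C in (f.x,f2.x,np.array([.1845,.5065])):
  print("line",A(P(367,515,.056)-P(367,320,.056)),"tip",A(P(367,530,.056)-C),"line in",A(P(367,320,.056)-C))
  for x,y in ((325,543),(382,545),(353,544)): print("  tab",A(P(x,y,.016)-C))
# colour segmentation profile along row of tab's end
im=c["img"].astype(int)
for v in range(219,226): print(v,[(int(p[0]-p[2])) for p in im[v,246:264]],[int(p[1]) for p in im[v,246:264]])
E
```

```text
ring [0.18429111 0.5054484 ]
disc [0.18470154 0.50505357]
line (np.float64(130.38), np.float64(0.0302)) tip (np.float64(130.07), np.float64(0.0427)) line in (np.float64(129.07), np.float64(0.0102))
  tab (np.float64(136.65), np.float64(0.0616))
  tab (np.float64(127.68), np.float64(0.0616))
  tab (np.float64(132.24), np.float64(0.0614))
line (np.float64(130.38), np.float64(0.0302)) tip (np.float64(129.98), np.float64(0.0421)) line in (np.float64(128.65), np.float64(0.0096))
  tab (np.float64(136.65), np.float64(0.061))
  tab (np.float64(127.6), np.float64(0.0611))
  tab (np.float64(132.2), np.float64(0.0609))
line (np.float64(130.38), np.float64(0.0302)) tip (np.float64(131.14), np.float64(0.0415)) line in (np.float64(133.91), np.float64(0.0089))
  tab (np.float64(137.51), np.float64(0.0604))
  tab (np.float64(128.37), np.float64(0.0604))
  tab (np.float64(133.02), np.float64(0.0602))
219 [-7, -8, -7, -7, -5, 2, 6, 5, -1, -4, -2, -1, -3, -4, -7, -7, -6, -7] [202, 203, 202, 204, 173, 173, 143, 88, 109, 124, 103, 68, 124, 186, 203, 203, 204, 204]
220 [-8, -7, -7, -6, -6, 4, 11, 8, 6, 2
[... 237 characters left out ...]
119, 124, 145, 183, 138, 108, 179, 203, 202]
222 [-6, -6, -7, -7, -7, 4, 9, 10, 11, 9, 9, 3, -5, -3, 3, -5, -6, -7] [203, 201, 200, 201, 183, 177, 181, 184, 186, 183, 180, 161, 185, 143, 91, 174, 203, 203]
223 [-6, -6, -6, -5, -7, 0, 4, 4, 5, 4, 4, -2, -6, -3, 2, -4, -7, -7] [203, 202, 204, 203, 204, 196, 191, 194, 195, 194, 190, 181, 196, 151, 82, 173, 201, 202]
224 [-6, -5, -7, -7, -7, -8, -9, -7, -6, -4, -6, -8, -7, -5, 0, -5, -6, -6] [205, 206, 205, 205, 205, 204, 205, 205, 207, 207, 205, 202, 203, 166, 110, 173, 200, 202]
225 [-7, -7, -7, -7, -8, -8, -8, -7, -6, -7, -8, -8, -7, -6, -3, -5, -7, -6] [206, 206, 208, 206, 207, 206, 206, 206, 205, 204, 203, 202, 203, 188, 164, 185, 197, 199]
```

Nose 130.4°, tab about 132.4°, so I need roughly 2° more clockwise. I'll regrip, turn 2°, release and check.

```bash
python3 -m inch '0 0 0 1 0 0 0;0 0 0 1 0 0 0;0 0 0 1 0 0 0;0 0 0 1 0 0 0;0 0 0 .8 0 0 0;0 0 0 0 0 0 0;-1 0 0 0 0 0 0;-1 0 0 0 0 0 0;-1 0 0 0 0 0 0;-1 0 0 0 0 0 0' 20 && python3 -m inch '-1 0 0 0 0 0 .2;-1 0 0 0 0 0 0;-1 0 0 0 0 0 0;0 0 0 0 0 0 0;0 0 0 0 0 0 0;0 0 0 0 0 0 0;0 0 0 -.8 0 0 0;0 0 0 -1 0 0 0;0 0 0 -1 0 0 0;0 0 0 -1 0 0 0' && python3 -m inch '0 0 0 -1 0 0 -1;0 0 0 0 0 0 -1;0 0 0 0 0 0 -1;0 0 0 0 0 0 -1;0 0 0 0 0 0 -1;0 0 0 0 0 0 0;0 0 0 0 0 0 0'
python3 - <<'E'
from h import *
from station import camera
plan(P3(.1845,.5065,.18),Rt(np.radians(-48)))
c=camera("wrist");np.savez("w5.npz",**c);u,v=proj(c,P3(.185,.505,.026)).round().astype(int);print(u,v)
x0,y0=u-50,v-32;print(x0,y0);cv2.imwrite("pics/w5c.png",cv2.resize(c["img"][y0:y0+75,x0:x0+100],None,fx=8,fy=8,interpolation=cv2.INTER_CUBIC))
E
```

```text
time_s: 19.05
ee_pos: [0.5575, 0.1282, 0.1099]
eef_rot: [2.713, 0.453, 2.236]
force: [-0.5, -0.9, 1.0]
grip_width: 0.0136
grip_force: 20.0
time_s: 20.3
ee_pos: [0.4917, 0.1347, 0.2036]
eef_rot: [2.699, 0.438, 2.201]
force: [-0.2, 0.2, 0.7]
grip_width: 0.047
grip_force: 0.0
time_s: 21.18
ee_pos: [0.4752, 0.1364, 0.2274]
eef_rot: [-3.053, 0.607, -3.086]
force: [-0.3, -0.7, -0.2]
grip_width: 0.0468
grip_force: 0.0
t 21.18 q [ 0.34 -0.13  2.05 -0.39  0.69 -1.02] uvh [0.1842 0.5062 0.1763] F [-0.3 -0.7 -0.2]  shift units [-0.01  0.01 -0.12] rot units [0.01 0.01 4.94]
256 180
206 148
```

View pics/w5c.png

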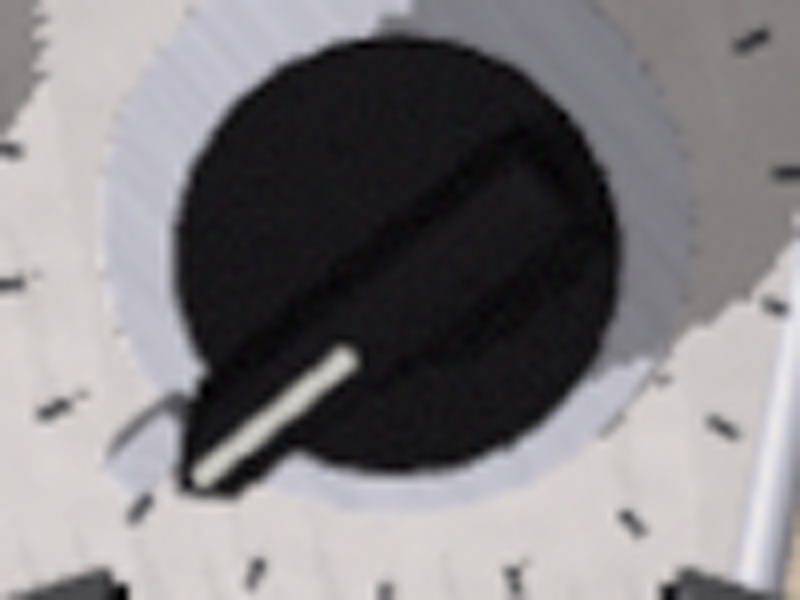

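The tab's outer end is at about (106,460)-(138,495). The white line runs from (203,478) to (345,357).

```bash
python3 - <<'E'
from h import *
c=dict(np.load("w5.npz"));P=crop(c,206,148,8)
r=np.array([P(x,y,.004) for x,y in ((104,250),(112,180),(150,90),(115,320),(160,385),(330,505),(430,508),(520,485),(600,435),(655,370),(690,280),(690,200),(650,90))])
f2=least_squares(lambda t:np.hypot(*(r-t[:2]).T)-.05,r.mean(0));print("ring",f2.x)
q=np.array([P(x,y,.026) for x,y in ((175,250),(185,180),(230,105),(310,50),(400,35),(500,60),(570,120),(612,190),(620,260),(600,340),(540,425),(450,468),(380,470))])
f=least_squares(lambda t:np.hypot(*(q-t[:2]).T)-.036,q.mean(0));print("disc",f.x)
for C in (f.x,f2.x,np.array([.1845,.5065])):
  print("line",A(P(203,478,.056)-P(347,357,.056)),"tip",A(P(183,490,.056)-C),"line in",A(P(347,357,.056)-C))
  for x,y in ((106,462),(138,495),(122,479)): print("  tab",A(P(x,y,.016)-C))
  print("  tab inner top corner",A(P(180,404,.016)-C))
im=c["img"].astype(int);c0=214
for v in range(197,214): print(v,' '.join('%4d/%3d'%(p[0]-p[2],p[1]) for p in im[v,c0:c0+18]))
E
```

```text
ring [0.18408131 0.50548491]
disc [0.1832004  0.50538078]
line (np.float64(131.65), np.float64(0.0282)) tip (np.float64(131.45), np.float64(0.0414)) line in (np.float64(127.54), np.float64(0.0098))
  tab (np.float64(135.31), np.float64(0.0603))
  tab (np.float64(127.93), np.float64(0.0602))
  tab (np.float64(131.57), np.float64(0.0602))
  tab inner top corner (np.float64(135.81), np.float64(0.0441))
line (np.float64(131.65), np.float64(0.0282)) tip (np.float64(132.44), np.float64(0.0419)) line in (np.float64(131.8), np.float64(0.0103))
  tab (np.float64(135.96), np.float64(0.0608))
  tab (np.float64(128.65), np.float64(0.0607))
  tab (np.float64(132.25), np.float64(0.0607))
  tab inner top corner (np.float64(136.69), np.float64(0.0447))
line (np.float64(131.65), np.float64(0.0282)) tip (np.float64(133.82), np.float64(0.0415)) line in (np.float64(137.57), np.float64(0.0098))
  tab (np.float64(136.93), np.float64(0.0604))
  tab (np.float64(129.56), np.float64(0.0601))
  tab (np.float64(133.2), np.float64(0.0602))
  tab inner top corner (np.float64(138.02), np.float64(0.0443))
197   -6/
[... 2112 characters left out ...]
   -2/130   -2/ 97   -2/ 88   -3/ 76
210   -7/209   -7/207   -6/206   -6/206   -7/207   -8/207   -7/208   -4/212    1/190    5/127    4/ 93   -5/180   -6/208   -6/207   -6/188   -5/179   -4/162   -5/153
211   -7/207   -7/206   -6/206   -7/206   -7/207   -8/206   -8/206   -5/197   -4/146    2/ 92   -1/128   -6/190   -8/208   -8/207   -7/208   -7/208   -6/209   -7/209
212   -7/203   -8/205   -6/206   -7/207   -6/207   -8/207   -7/207   -6/185    0/121    1/116   -6/185   -8/207   -9/207   -8/207   -8/208   -6/208   -6/209   -5/209
213   -8/208   -6/206   -7/206   -7/207   -6/208   -7/208   -8/208   -7/192   -3/158   -3/172   -6/200   -7/208   -7/208   -7/206   -7/207   -6/209   -6/208   -8/209
```

The nose sits on the tab to within about 0.5°. Now the button: shut the fingers, turn the tool so its body lies along the slope, and shift over the button.

```bash
python3 -m inch '-1 0 0 0 0 0 1;-1 0 0 0 0 0 1;-1 0 0 0 0 0 1;-1 0 0 0 0 0 1;-1 0 0 0 0 0 1;-1 0 0 0 0 0 1;-1 0 0 0 0 0 1;-1 0 0 0 0 0 1;-1 0 0 0 0 0 1;-1 0 0 0 0 0 .74' 20 && python3 -m inch '-1 -.9 0 0 0 0 0;-1 -.9 0 0 0 0 0;-1 -.9 0 0 0 0 0;-1 -.78 -.1 0 0 0 0;-1 0 0 0 0 0 0;-1 0 0 0 0 0 0'
python3 - <<'E'
from h import *
plan(P3(.0795,.503,.022),Rt(0))
E
```

```text
time_s: 22.48
ee_pos: [0.4752, 0.1364, 0.2274]
eef_rot: [2.529, -0.003, 1.467]
force: [-0.2, 0.7, 0.4]
grip_width: 0.0007
grip_force: 0.0
time_s: 23.22
ee_pos: [0.4627, 0.0331, 0.2259]
eef_rot: [2.529, 0.0, 1.472]
force: [-0.5, -0.6, 0.8]
grip_width: 0.0008
grip_force: 0.0
t 23.23 q [ 0.04 -0.24  2.14 -0.13  0.63  0.22] uvh [0.0801 0.5039 0.1762] F [-0.5 -0.6  0.8]  shift units [-0.03 -0.04  5.14] rot units [ 0.01 -0.01  0.02]
```

```bash
python3 -m inch '-1 -.03 -.04 1 0 0 0;-1 0 0 1 0 0 0;-1 0 0 1 0 0 0;-1 0 0 1 0 0 0;-1 0 0 .9 0 0 0;-1 0 0 0 0 0 0;-1 0 0 0 0 0 0'
python3 - <<'E'
from h import *
plan(P3(.0795,.503,.022),Rt(0))
E
```

```text
time_s: 24.1
ee_pos: [0.5455, 0.0242, 0.1054]
eef_rot: [2.529, 0.001, 1.474]
force: [-0.5, -0.4, -0.1]
grip_width: 0.0008
grip_force: 0.0
t 24.1 q [ 0.01  0.16  2.09 -0.22  0.29  0.29] uvh [0.0798 0.5029 0.0297] F [-0.5 -0.4 -0.1]  shift units [-0.01  0.    0.26] rot units [ 0.01 -0.01  0.03]
```

```bash
python3 -m inch '-1 0 0 .15 0 0 0;-1 0 0 .1 0 0 0;-1 0 0 .07 0 0 0;-1 0 0 .07 0 0 0;-1 0 0 .07 0 0 0;-1 0 0 0 0 0 0;-1 0 0 0 0 0 0'
python3 - <<'E'
from h import *
plan(P3(.0795,.503,.022),Rt(0))
o,p,r=pose();print("Ftool",r.inv().apply(o["force"]).round(1))
E
```

```text
time_s: 24.98
ee_pos: [0.5536, 0.0228, 0.0937]
eef_rot: [2.529, 0.001, 1.473]
force: [-2.0, 0.3, 4.4]
grip_width: 0.0001
grip_force: 2.1
t 24.98 q [ 0.    0.2   2.08 -0.23  0.26  0.31] uvh [0.0792 0.503  0.0154] F [-2.   0.3  4.4]  shift units [ 0.01  0.   -0.22] rot units [ 0.01 -0.01  0.03]
Ftool [ 0.1  0.9 -4.8]
```

```bash
python3 -m inch '-1 0 0 .06 0 0 0;-1 0 0 .05 0 0 0;-1 0 0 0 0 0 0;-1 0 0 0 0 0 0'
python3 - <<'E'
from h import *
plan(P3(.0795,.503,.022),Rt(0))
o,p,r=pose();print("Ftool",r.inv().apply(o["force"]).round(1))
E
```

```text
time_s: 25.48
ee_pos: [0.5549, 0.0227, 0.0922]
eef_rot: [2.528, 0.001, 1.473]
force: [-34.9, 1.4, 36.7]
grip_width: 0.0004
grip_force: 24.9
t 25.48 q [ 0.    0.21  2.07 -0.24  0.26  0.31] uvh [0.0792 0.5032 0.0134] F [-34.9   1.4  36.7]  shift units [ 0.01 -0.   -0.29] rot units [ 0.01 -0.01  0.03]
Ftool [ -2.1  -7.4 -50. ]
```

Hard stop reached at 50 N through the fingertips. Now I'll release and retreat clear.

```bash
python3 -m inch '-1 0 0 -.3 0 0 0;-1 0 0 -.5 0 0 0;-1 0 0 -1 0 0 0;-1 0 0 -1 0 0 0;-1 0 0 -1 0 0 0;-1 0 0 -1 0 0 0;-1 0 0 -1 0 0 0;-1 0 0 -1 0 0 0;-1 0 0 0 0 0 0;-1 0 0 0 0 0 0'
python3 - <<'E'
from h import *
from station import camera
plan(P3(.0795,.503,.022),Rt(0))
c=camera("wrist");np.savez("w6.npz",**c);cv2.imwrite("pics/w6.png",c["img"])
E
```

```text
time_s: 26.72
ee_pos: [0.4387, 0.0341, 0.2568]
eef_rot: [2.53, 0.001, 1.473]
force: [0.3, 0.4, -0.8]
grip_width: 0.0002
grip_force: 0.0
t 26.73 q [ 0.05 -0.34  2.14 -0.12  0.73  0.21] uvh [0.0788 0.5019 0.2152] F [ 0.3  0.4 -0.8]  shift units [0.01 0.03 6.44] rot units [ 0.   -0.01  0.03]
```

View pics/w6.png

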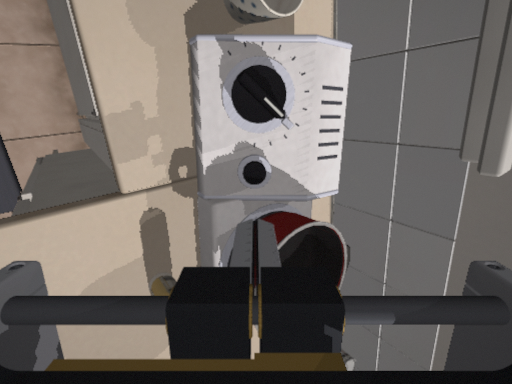

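The dial's nose at (283,117) lines up with the tab at (290,123). The button at (255,172) is back up, and the robot is clear of everything.

```bash
python3 -c "
from station import ticket
print(ticket.hand_in())"
```

```text
the job is handed in; nothing more can be done
None
```

The job is handed in, with no verdict returned: the dial was pushed in, turned to within about 1° of the marker tab and sprang back out, then the start button was pressed to its stop (50 N at the wrist) and came back up, at about 27 s of robot time.

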